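# Unlock the silver stock box by its two dials

### The arm

A 6-joint arm with a two-finger parallel gripper is mounted at the origin on the work surface. World frame = base frame: x ahead of the robot, y to its left, z up, the work surface at z = 0. Lengths are in mm, angles in rad, forces in N, time in s.
With the tool pointing down it reaches from about 400 to 925 mm from the base axis. Payload 12.5 kg.
Tool frame: the origin (TCP) lies midway between the tips of the shut fingers; the grasp point (between the pads) lies 19 mm behind it (env.tcp_to_grasp is the distance from the TCP to the grasp point, in mm); z points along the fingers, y is the line along which they close (so a half turn about z gives the same grasp; the last joint's range is limited). The gripper opens to 95 mm and grips with 3 to 60 N. Pads are 20 mm wide; open, the fingers measure 119 mm over their backs; the gripper's body (75 mm by 180 mm) begins 59 mm behind the grasp point.
Start: joints at [1.22, 0.491, 1.559, -0, 1.092, -0.106], TCP at [151.458, 606.389, 214.661] pointing down, gripper open.
Joint ranges: [-3.1, 3.1], [-0.84, 2.19], [0.05, 2.79], [-1.13, 4.28], [0.06, 2.93], [-2.69, 2.69]. Speed limits (rad/s): [2.22, 2.22, 2.79, 3.14, 3.14, 3.14].

### API

Orientations are given as [roll, pitch, yaw] about the fixed x, y, z axes, in that order (R = Rz(yaw) Ry(pitch) Rx(roll)).
In Python, from cell import env gives the robot as it stands. The module is installed in compiled form; this text tells all that it offers.
- The arm moves only by the tool step_arm, never from a script. Its argument "plan" is a list that holds one entry, the list of rows, each a list of 5 numbers: the shift along the tool's x, y, z in mm, then the turn about the tool's z in degrees, then the opening, from -1 (shut) to 1 (fully open). A call has 1 to 8 rows; each row is the pose to reach, as a shift and turn from the pose commanded when the call began, along the tool's axes at that moment; what a row does not reach only later rows make up. A row lasts 1/12 s, in which the tool goes at most 41.7 mm and 7.16 degrees, less where a joint would pass 70% of its speed; a pose out of reach is approached as far as the arm can. A call with a gripper value outside its range is refused whole. The fingers move at their own pace and stop on an object; the grip force is fixed at half the most. Time passes only in rows, so rows that repeat a pose let the fingers close. It gives the time, the measured TCP pose, the force, the opening and the grip force at its end, in the units of the state.
- env.state(): the state, without advancing time (a new reading comes with each control period).
- env.read_camera(name): name is "side" or "top"; returns the picture (480x640x3 uint8, blue, green, red); there is no depth.
- env.get_calibration(name): a dict with "K" (3x3 intrinsics, pixels), "extrinsics" (4x4, takes a point from world to camera coordinates). Camera axes: x right, y up, looking along -z (the intrinsics and any distortion apply to the point x, -y, -z); pixel columns grow to the right and rows downward; lengths in mm; the calibration is good to about 2 mm. A picture is of the moment at which its call begins. get_calibration takes no time and is no camera call.
- env.job_done(): hands the job in; it is judged then, once.
The state is a dict: "t": time; "joints": joint angles; "qvel": joint speeds; "tau": joint torques, N m; "eef_pos": TCP position; "tcp_rot": TCP orientation; "ft_force": force on the tool from outside, world axes, zero at the start; "moment": the same for the moment, N m; "opening": opening from 0.0 (shut) to 1.0 (fully open); "grip_force": force on a finger pad.
Only numpy, scipy, OpenCV 4.12 (cv2) and the standard library are available. Lean on these libraries where they do the work, as an engineer would, in place of code of your own. Each camera call takes 0.05 s, during which the arm holds its last target. There are 200 camera calls.

### The job

Unlock the grey metal-stock box on the jeweller's bench: turn the left dial to 3 and then the right dial to 5, feeling a little to either side of each number for the place where the worn lock catches, then draw the bolt handle fully out of its staple, towards the front of the box, and let go. Work gently, never forcing a dial or the bolt against the lock, and leave the other things on the bench where they are.

Things in the scene. Friction and masses are not known exactly. Their poses are not given: they have to be found in the camera images.
- stock_box: Fixed grey steel box, 206 x 306 mm, 90 mm tall. Origin: centre of its underside; z up; -x is its front (robot side), +y its left. On its lid is a bright steel lock case with two dials, left (x -12, y +75 mm) and right (x -12, y -75 mm), and behind them the bolt handle. The bolt's tongue lies in a dark staple behind the case (x +80 mm, top 114 mm above the bench).
- lock_case (a point): Middle of the lock case's flat top (136 x 250 mm, 116 mm above the bench). Worn lock: each dial's gate is centred a hidden 0.2 to 0.36 rad to one or other side of its number and is some 0.3 rad wide. There a sprung tooth rides in over the first 0.1 rad of turning and the bolt moves on; a caught dial turns freely in the gate and stops hard at its ends (0.1 N m per 0.01 rad): leave it inside.
- dial_left_grip (a point): Centre of the left dial's grip bar. Black dial: a skirt 52 mm across, 6 mm thick on the case, with an upright bar 46 mm long, 12 mm thick, its top 36 mm above the case (this point is 23 mm above the case). A white line on one half of the bar's top is the pointer. Numbers 0 to 7 stand clockwise round it every 0.785 rad, as ticks with so many dots; 0 is a wide tick at the front.
- dial_right_grip (a point): Centre of the right dial's grip bar, 23 mm above the case. The right dial is like the left one.
- dial_left (a joint): Angle of the left dial, rad, growing clockwise seen from above; number n is at n x 0.785. At 0 the pointer faces the front (-x of stock_box) and the bar lies along the box's x. Range 0 to 5.8; starts at 1.35 to 1.7, must go to 3 (2.356). Needs about 0.06 N m and stays where it is left. When it catches, the bolt moves on some 4 mm.
- dial_right (a joint): Angle of the right dial, as for the left. Starts at 4.55 to 4.9, must go to 5 (3.927). Its tooth is 4 mm shorter, so its catching can be felt only once the left dial has fully caught (not half in); the bolt then jumps on by itself to about 13 to 17 mm.
- bolt_grip (a point): Centre of the bolt's handle: a dark steel upright plate 12 mm thick (box x), 40 mm wide (box y), top 32 mm above the case (this point is 19 mm above the case). At the start it is 45 mm behind the centre of stock_box (+x), midway between the dials.
- bolt (a joint): Travel of the bolt to the front (-x of stock_box), m: 0 locked, 0.030 fully drawn (end stop). A light spring (5 N at 0, none at 0.024) helps to draw it, with 1.8 N friction: it stays where it is left. About 0 to 1 mm while the left dial blocks it, 4 to 5 mm while only the right one does.
- fence: Bar with the bolt's two teeth, hidden inside the lock case; it touches nothing but the dials' wheels. More than 25 N between teeth and wheels (a caught dial turned on with over about 0.7 N m, or the bolt pulled hard while a dial blocks it) damages the lock. Origin: middle of the bar.
- mandrel: Bystander: a steel ring mandrel, standing tapered cone 140 mm tall on a foot 34 mm across, beside the box. Origin: centre of its foot.
- tin: Bystander: an open aluminium cup 64 mm across, 50 mm tall, beside the box. Origin: centre of its underside.
- bench_block: Bystander: a flat steel bench block 60 x 60 x 22 mm, beside the box. Origin: centre of its underside.

How it is judged:
By the outcome, as a careful person would: the job done as asked, in the order asked, and still so for the second after the job is handed in, with the robot touching nothing.
It also fails if it takes over 67 s, if anything falls off the work surface, if the arm or the gripper's body presses on something with over 40 N, if the wrist force passes 120 N, or if a joint passes its speed limit or range.

## Working session

There is one attempt and no reset: what is moved stays moved. The work goes in short steps, Python scripts to look and compute and a tool call to move; the robot and the scene stay as the last step left them, time stands still between calls to the robot, and variables do not carry over. Pictures are saved under pics/ and viewed, at most 10 in all, crops included, and the job is handed in when it is done.

Besides the shell and the picture viewer there is one more tool, called after "Call:" by a JSON object that holds its "api" and its "payload", one argument or row to a line. step_arm: Moves the arm, as the interface text tells. Its arguments: {"type":"object","properties":{"plan":{"type":"array"}},"required":["plan"]}

```bash
mkdir -p pics; ls
python3 - <<'E'
from cell import env
import cv2
for n in("top","side"):
    cv2.imwrite(f"pics/{n}0.png",env.read_camera(n)); c=env.get_calibration(n); print(n,c)
print(env.state(), env.tcp_to_grasp)
E
```

```text
pics
top {'K': array([[438.37923777,   0.        , 321.81804372],
       [  0.        , 438.37923777, 225.80375744],
       [  0.        ,   0.        ,   1.        ]]), 'extrinsics': array([[ 1.31181425e-02, -9.99520867e-01, -2.80348256e-02,
         6.79250587e+01],
       [ 9.94726194e-01,  1.01926553e-02,  1.02058361e-01,
        -5.61826301e+02],
       [-1.01723712e-01, -2.92257915e-02,  9.94383296e-01,
        -8.71673920e+02],
       [ 0.00000000e+00,  0.00000000e+00,  0.00000000e+00,
         1.00000000e+00]])}
side {'K': array([[561.95534538,   0.        , 321.69821074],
       [  0.        , 561.95534538, 243.71616651],
       [  0.        ,   0.        ,   1.        ]]), 'extrinsics': array([[-9.68169961e-01, -2.50259819e-01,  4.11693399e-03,
         5.51318770e+02],
       [ 1.42188290e-01, -5.36392680e-01,  8.31904672e-01,
        -1.51530850e+02],
       [-2.05984019e-01,  8.06010494e-01,  5.54903296e-01,
        -9.35775460e+02],
       [ 0.00000000e+00,  0.00000000e+00,  0.00000000e+00,
         1.00000000e+00]])}
{'t': 0.1, 'joints': array([ 1.22040528e+00,  4.91473536e-01,  1.55938505e+00, -1.27557207e-05,
        1.09172346e+00, -1.05589926e-01]), 'qvel': array([-0.00048722, -0.00108132, -0.0014665 ,  0.00037618,  0.00171141,
        0.00034001]), 'tau': array([ 3.30599461e-03, -6.13622403e+01, -2.58602840e+01,  6.94146962e-02,
        4.70603071e-02, -6.92888852e-05]), 'eef_pos': array([151.37595578, 606.16428345, 214.13737665]), 'tcp_rot': array([-3.14060758e+00, -9.30253745e-05,  2.89679737e+00]), 'ft_force': array([-0.32548413, -0.76273665, -0.13730604]), 'moment': array([-0.0089208 , -0.00641891, -0.01987042]), 'grip_force': 0.0, 'opening': 1.000110266869583} 18.8
```

View pics/top0.png

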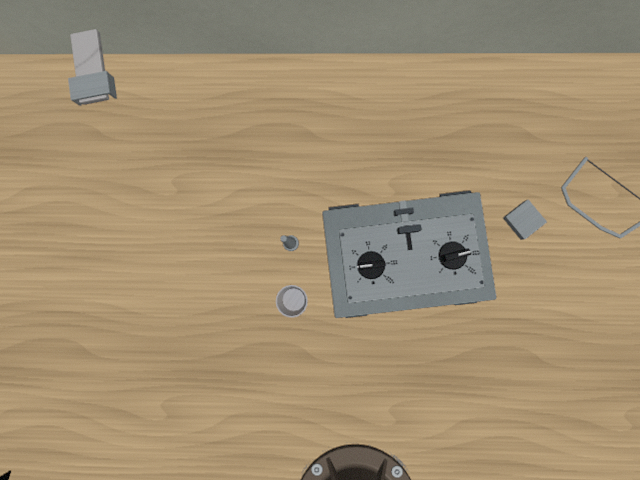

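View pics/side0.png

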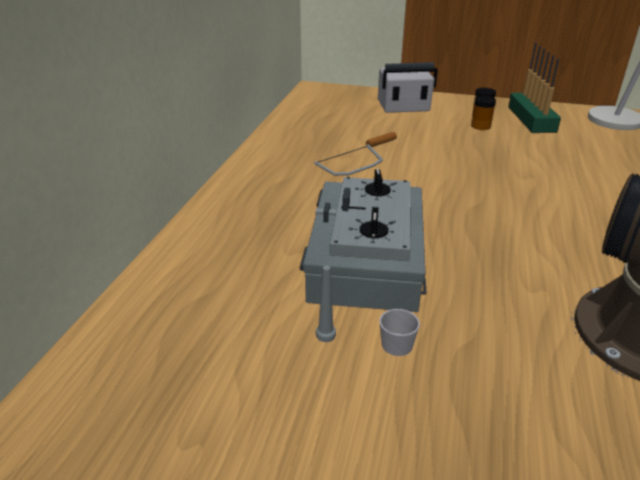

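The top view shows the left dial at (371,265) and the right dial at (453,255), with the bolt handle at (409,230). The mandrel (290,242) and tin (292,300) are on the left, and the bench block (525,219) is on the right. The side view has the left dial at (374,230) and the right at (378,188).

```bash
cat > h.py <<'E'
import numpy as np, cv2
from cell import env
def ray(n,p):
    c=env.get_calibration(n);R=c["extrinsics"][:3,:3];t=c["extrinsics"][:3,3]
    d=np.linalg.inv(c["K"])@[p[0],p[1],1]; d=R.T@(d*[1,-1,-1]); return -R.T@t,d/np.linalg.norm(d)
def plane(n,p,z): o,d=ray(n,p); return o+d*(z-o[2])/d[2]
def tri(p,q):
    o1,d1=ray("top",p);o2,d2=ray("side",q)
    s=np.linalg.lstsq(np.c_[d1,-d2],o2-o1,rcond=None)[0]; a=o1+s[0]*d1;b=o2+s[1]*d2
    return (a+b)/2,np.linalg.norm(a-b)
def proj(n,P):
    c=env.get_calibration(n);E=c["extrinsics"];x=E[:3,:3]@P+E[:3,3];x=x*[1,-1,-1];u=c["K"]@x;return u[:2]/u[2]
E
python3 - <<'E'
from h import *
T=cv2.imread("pics/top0.png");S=cv2.imread("pics/side0.png")
for n,im,(x0,y0,x1,y1) in(("top",T,(315,185,505,325)),("side",S,(295,165,435,315))):
    g=im.max(2); m=np.zeros_like(g); m[y0:y1,x0:x1]=(g[y0:y1,x0:x1]<55)
    for c in cv2.findContours(m,cv2.RETR_EXTERNAL,cv2.CHAIN_APPROX_NONE)[0]:
        if cv2.contourArea(c)>25: print(n,cv2.contourArea(c),cv2.boundingRect(c),cv2.minEnclosingCircle(c), cv2.minAreaRect(c))
a=cv2.resize(T[185:325,315:505],None,fx=4,fy=4,interpolation=cv2.INTER_CUBIC);cv2.imwrite("pics/tc.png",a)
a=cv2.resize(S[165:315,295:435],None,fx=4,fy=4,interpolation=cv2.INTER_CUBIC);cv2.imwrite("pics/sc.png",a)
E
```

```text
top 483.0 (358, 252, 27, 27) ((370.8385009765625, 264.6991271972656), 13.671551704406738) ((371.0, 265.0), (26.0, 26.0), 90.0)
top 527.5 (439, 242, 32, 27) ((454.3833312988281, 255.397216796875), 15.799688339233398) ((452.4944152832031, 255.3090057373047), (28.301944732666016, 27.13594627380371), 32.0053825378418)
top 43.5 (404, 232, 8, 18) ((407.5, 240.5), 9.192488670349121) ((408.4475402832031, 240.2770538330078), (18.1513671875, 4.8670854568481445), 76.75948333740234)
side 26.5 (324, 211, 4, 11) ((326.0, 216.0), 5.099119663238525) ((325.5, 216.0), (10.0, 3.0), 90.0)
side 366.0 (360, 208, 28, 30) ((373.8946838378906, 223.63259887695312), 15.938140869140625) ((371.3000183105469, 225.10000610351562), (29.06888198852539, 25.491174697875977), 63.43495178222656)
side 54.5 (342, 197, 13, 13) ((347.7521057128906, 203.8865509033203), 6.980769634246826) ((347.0000305175781, 203.0000457763672), (11.156638145446777, 11.64171028137207), 75.96376037597656)
side 288.5 (365, 172, 25, 24) ((377.228515625, 185.01583862304688), 13.205327033996582) ((378.4615173339844, 186.8076934814453), (22.188007354736328, 21.91065788269043), 33.6900634765625)
```

View pics/tc.png

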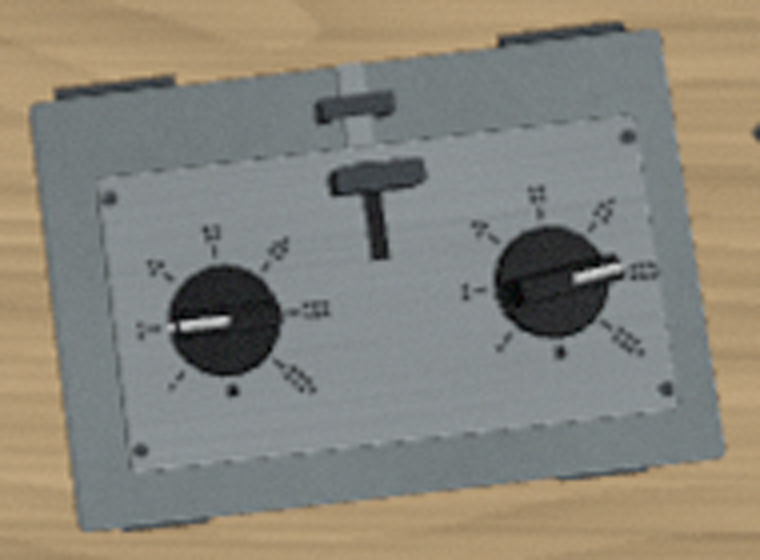

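View pics/sc.png

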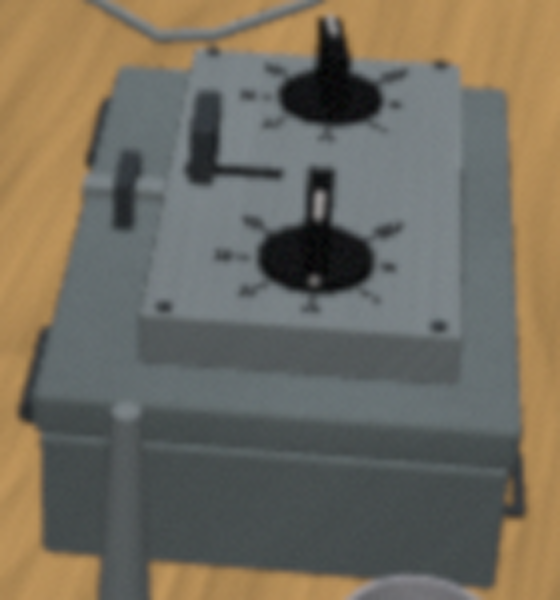

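The top crop shows the case corners at about (99,180), (632,115), (133,470) and (676,405), and skirt centres at (225,321) and (551,283). The left pointer sits on 2 and the right pointer on 6. The side crop shows matching case corners at (143,315), (195,47), (462,340) and (465,62), with skirts at (316,258) and (331,96).

Run:
```python
from h import *
t=lambda x,y:np.array([x,y])/4+[315-.4,185-.4]
s=lambda x,y:np.array([x,y])/4+[295-.4,165-.4]
P={}
for k,a,b in(("BL",t(99,180),s(143,315)),("BR",t(632,115),s(195,47)),("FL",t(133,470),s(462,340)),("FR",t(676,405),s(465,62)),("dl",t(225,321),s(316,258)),("dr",t(551,283),s(331,96)),("bolt top",t(376,172),s(208,95))):
    p,e=tri(a,b);P[k]=p;print(k,p.round(1),round(e,1),"plane",plane("top",a,121 if k[0]=='d' else 148 if k[0]=='b' else 116).round(1),plane("side",b,121 if k[0]=='d' else 148 if k[0]=='b' else 116).round(1))
dl,dr=plane("top",t(225,321),121),plane("top",t(551,283),121)
yaw=np.arctan2((dl-dr)[1],(dl-dr)[0])-np.pi/2; print("yaw",yaw,np.linalg.norm(dl-dr))
for k in P: P[k]=plane("top",{"BL":t(99,180),"BR":t(632,115),"FL":t(133,470),"FR":t(676,405)}.get(k,t(0,0)),116)
for a,b in(("BL","BR"),("FL","FR"),("FL","BL"),("FR","BR")): d=P[a]-P[b]; print(a,b,np.linalg.norm(d).round(1),np.arctan2(d[1],d[0]))
c=(P["BL"]+P["BR"]+P["FL"]+P["FR"])/4;print("case centre",c)
mid=(dl+dr)/2;ex=np.array([np.cos(yaw),np.sin(yaw),0]);print("mid dials",mid,"box",mid+12*ex,"bolt",mid+57*ex)
# pointer angles in top
for nme,ctr,a,b in(("L",dl,t(177,327),t(229,320)),("R",dr,t(622,267),t(574,278))):
    d=plane("top",a,152)-plane("top",b,152); h=np.arctan2(d[1],d[0]); print(nme,(np.pi+yaw-h)%(2*np.pi),plane("top",b,152),ctr)
```

```text
BL [545.1  39.3 115.1] 0.9 plane [545.4  39.3 116. ] [544.3  40.5 116. ]
BR [ 577.6 -205.8  117.3] 0.8 plane [ 578.1 -206.1  116. ] [ 577.7 -208.3  116. ]
FL [412.2  22.5 114.4] 1.2 plane [412.9  22.7 116. ] [411.4  24.7 116. ]
FR [ 443.2 -222.6  118.1] 5.1 plane [ 445.7 -223.   116. ] [ 441.  -227.5  116. ]
dl [481.  -18.8 118.6] 0.1 plane [481.  -18.6 121. ] [480.4 -15.  121. ]
dr [ 500.  -166.8  119.6] 0.3 plane [ 500.1 -166.4  121. ] [ 499.5 -164.3  121. ]
bolt top [545.3 -81.5 158.1] 2.0 plane [547.3 -83.  148. ] [ 548. -100.  148.]
yaw 0.12851012970127962 149.0219897208487
BL BR 247.6 1.7032299052489102
FL FR 247.9 1.7035976087734073
FL BL 133.6 -3.016407110681165
FR BR 133.5 -3.014702709601775
case centre [495.53026753 -91.79522813 116.        ]
mid dials [490.52051619 -92.51224184 121.        ] box [502.42156336 -90.97436143 121.        ] bolt [547.05049027 -85.2073099  121.        ]
L 1.5530974480295616 [480.9812207  -17.79324554 152.        ] [480.97143292 -18.61566977 121.        ]
R 4.60357750037751 [ 501.18881547 -168.1590462   152.        ] [ 500.06959945 -166.40881391  121.        ]
```

Call:
{"api": "step_arm", "payload": {
  "plan": [
    [[-235,-263,0,30,1],[-235,-263,0,30,1],[-235,-263,0,30,1],[-235,-263,0,30,1],[-235,-263,0,30,1],[-235,-263,0,30,1],[-235,-263,0,30,1],[-235,-263,0,30,1]]
  ]
}}

```text
t: 0.77
eef_pos: [307.0, 309.6, 214.6]
tcp_rot: [3.142, -0.0, 2.374]
ft_force: [1.2, 0.9, -0.6]
opening: 0.997
grip_force: 0.0
```

```bash
cat >> h.py <<'E'
def go(x,y,z,h=None):
    "shift/turn in tool axes to TCP x,y,z with tool-y heading h (mod pi)"
    from scipy.spatial.transform import Rotation as Ro
    s=env.state();R=Ro.from_euler("xyz",s["tcp_rot"]).as_matrix()
    cur=np.arctan2(R[1,1],R[0,1]); t=0 if h is None else (cur-h+np.pi/2)%np.pi-np.pi/2
    print("t",round(s["t"],2),"pos",s["eef_pos"].round(1),"hd",round(cur,3),"j",s["joints"].round(2),"F",s["ft_force"].round(1),"M",s["moment"].round(3),"op",round(s["opening"],3))
    print("shift",(R.T@(np.array([x,y,z])-s["eef_pos"])).round(1),"turn",np.degrees(t).round(1))
E
python3 -c "
from h import *
go(481,-18.6,190,.15)"
```

```text
t 0.77 pos [307.  309.6 214.6] hd 0.803 j [ 0.64  0.22  2.    0.    0.92 -0.16] F [ 1.2  0.9 -0.6] M [-0.063 -0.024 -0.002] op 0.997
shift [-353.2 -115.2   24.6] turn 37.4
```

Call:
{"api": "step_arm", "payload": {
  "plan": [
    [[-345,-112,24,37,0.2],[-345,-112,24,37,0.2],[-345,-112,24,37,0.2],[-345,-112,24,37,0.2],[-345,-112,24,37,0.2],[-345,-112,24,37,0.2],[-345,-112,24,37,0.2],[-345,-112,24,37,0.2]]
  ]
}}

```text
t: 1.43
eef_pos: [463.2, 15.6, 192.4]
tcp_rot: [-3.142, -0.0, 1.727]
ft_force: [0.6, 0.6, 0.9]
opening: 0.603
grip_force: 0.0
```

Call:
{"api": "step_arm", "payload": {
  "plan": [
    [[0,0,0,0,0.2],[0,0,0,0,0.2],[0,0,0,0,0.2]]
  ]
}}

```text
t: 1.68
eef_pos: [462.3, 17.9, 192.3]
tcp_rot: [-3.141, -0.0, 1.727]
ft_force: [0.4, 0.9, 0.3]
opening: 0.6
grip_force: 0.0
```

```bash
python3 -c "
from h import *
go(481,-18.6,190,.15)"
```

```text
t 1.68 pos [462.3  17.9 192.3] hd 0.156 j [-0.1   0.29  1.97  0.    0.88 -0.26] F [0.4 0.9 0.3] M [-0.077 -0.016 -0.004] op 0.6
shift [-38.9  12.8   2.3] turn 0.3
```

Call:
{"api": "step_arm", "payload": {
  "plan": [
    [[-39,13,2,0,0.2],[-39,13,2,0,0.2],[-39,13,2,0,0.2],[-39,13,2,0,0.2]]
  ]
}}

```text
t: 2.02
eef_pos: [481.0, -17.6, 190.6]
tcp_rot: [-3.141, -0.0, 1.728]
ft_force: [-0.4, -1.0, 0.1]
opening: 0.601
grip_force: 0.0
```

```bash
python3 -c "
from h import *
go(481,-18.6,126,.15)
T=env.read_camera('top');S=env.read_camera('side')
a=np.hstack([cv2.resize(T[150:330,290:510],(400,327)),cv2.resize(S[100:300,260:460],(327,327))])
cv2.imwrite('pics/a1.png',a)"
```

```text
t 2.02 pos [481.  -17.6 190.6] hd 0.158 j [-0.17  0.32  1.93  0.    0.89 -0.33] F [-0.4 -1.   0.1] M [-0.117  0.072  0.031] op 0.601
shift [-1.  -0.2 64.6] turn 0.4
```

View pics/a1.png

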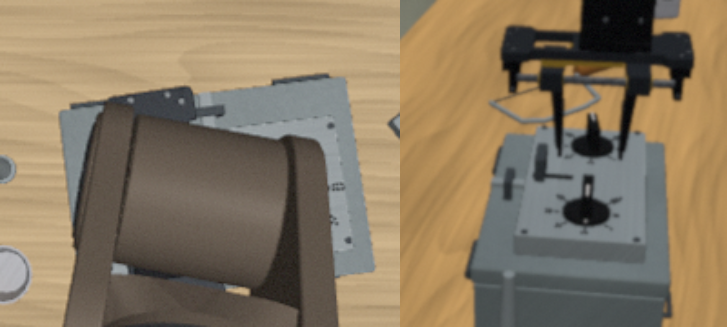

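The arm hides the lock from above. The side view shows the fingers straddling the left dial bar, and the bolt handle stays visible left of them at about (540,160) in the composite.

Call:
{"api": "step_arm", "payload": {
  "plan": [
    [[-1,0,30,0,0.2],[-1,0,50,0,0.2],[-1,0,64,0,0.2],[-1,0,64,0,0.2],[-1,0,64,0,0.2],[-1,0,64,0,0.2]]
  ]
}}

```text
t: 2.62
eef_pos: [482.1, -19.3, 127.5]
tcp_rot: [3.141, 0.0, 1.728]
ft_force: [0.4, -0.3, -0.2]
opening: 0.599
grip_force: 0.0
```

```bash
python3 -c "
from h import *
go(481,-18.6,126,.15)
S=env.read_camera('side')
cv2.imwrite('pics/a2.png',cv2.resize(S[150:280,290:450],None,fx=4,fy=4))"
```

```text
t 2.62 pos [482.1 -19.3 127.5] hd 0.157 j [-0.18  0.41  2.    0.    0.73 -0.33] F [ 0.4 -0.3 -0.2] M [-0.104  0.008  0.013] op 0.599
shift [ 0.9 -1.   1.5] turn 0.4
```

View pics/a2.png

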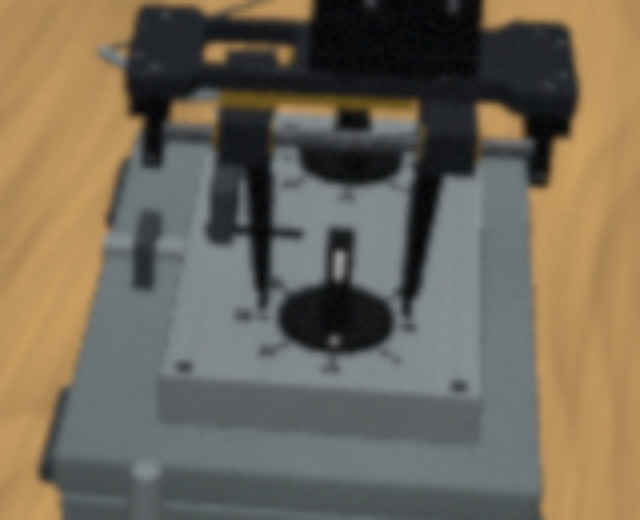

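The fingers straddle the left dial bar evenly, and the bolt foot is visible at crop (222,215). Next I close the fingers.

Call:
{"api": "step_arm", "payload": {
  "plan": [
    [[1,-1,1,0,0.2],[1,-1,1,0,-0.4],[1,-1,1,0,-0.6],[1,-1,1,0,-1],[1,-1,1,0,-1],[1,-1,1,0,-1],[1,-1,1,0,-1],[1,-1,1,0,-1]]
  ]
}}

```text
t: 3.33
eef_pos: [480.7, -19.0, 125.6]
tcp_rot: [3.142, -0.0, 1.727]
ft_force: [0.2, 1.0, -0.2]
opening: 0.17
grip_force: 0.0
```

```bash
cat > look.py <<'E'
from h import *; import sys
go(481,-18.6,126,.15)
S=env.read_camera('side'); cv2.imwrite(f'pics/{sys.argv[1]}.png',S)
np.save(f'pics/{sys.argv[1]}',S)
E
python3 look.py b0;python3 -c "from h import *;print(env.state()['grip_force'])"
```

```text
t 3.33 pos [480.7 -19.  125.6] hd 0.157 j [-0.18  0.41  2.    0.    0.72 -0.33] F [ 0.2  1.  -0.2] M [-0.075  0.018 -0.005] op 0.17
shift [ 0.3  0.3 -0.4] turn 0.4
25.129835307598114
```

Call:
{"api": "step_arm", "payload": {
  "plan": [
    [[0,0,0,0,-1],[0,0,0,0,-1],[0,0,0,0,-1],[0,0,0,0,-1]]
  ]
}}

```text
t: 3.72
eef_pos: [481.1, -18.9, 125.6]
tcp_rot: [3.141, 0.0, 1.727]
ft_force: [4.6, 2.0, -2.7]
opening: 0.124
grip_force: 30.0
```

```bash
python3 look.py b0;python3 -c "from h import *;print(env.state()['grip_force'])"
```

```text
t 3.72 pos [481.1 -18.9 125.6] hd 0.157 j [-0.18  0.41  2.    0.    0.72 -0.33] F [ 4.6  2.  -2.7] M [ 0.288 -0.766  0.082] op 0.124
shift [ 0.3 -0.1 -0.4] turn 0.4
29.98379409313202
```

```bash
cat >> look.py <<'E'
r=255-S[196:206,336:362].min(2).astype(float); p=np.maximum(r.mean(0)-r.mean(0).min()-20,0)
print("bolt col",round(336+(p*np.arange(26)).sum()/p.sum(),2), r.mean(0).astype(int)[::2])
E
python3 look.py b1
```

```text
t 3.77 pos [481.1 -18.9 125.6] hd 0.157 j [-0.18  0.41  2.    0.    0.72 -0.33] F [ 5.9  2.6 -3.5] M [ 0.27  -0.766  0.087] op 0.122
shift [ 0.3 -0.1 -0.4] turn 0.4
bolt col 345.47 [146 140 126 170 211 211 211 140 123 122 121 123 128]
```

Call:
{"api": "step_arm", "payload": {
  "plan": [
    [[0,0,0,3,-1],[0,0,0,6,-1],[0,0,0,9,-1],[0,0,0,12,-1],[0,0,0,12,-1],[0,0,0,12,-1]]
  ]
}}

```text
t: 4.32
eef_pos: [481.1, -18.9, 125.6]
tcp_rot: [3.141, -0.0, 1.517]
ft_force: [4.6, 2.0, -3.8]
opening: 0.123
grip_force: 30.0
```

```bash
python3 look.py b2
```

```text
t 4.32 pos [481.1 -18.9 125.6] hd -0.054 j [-0.18  0.41  2.    0.    0.72 -0.12] F [ 4.6  2.  -3.8] M [ 0.175 -0.767 -0.151] op 0.123
shift [ 0.3 -0.2 -0.4] turn -11.7
bolt col 345.53 [145 140 125 168 211 211 210 143 122 122 121 123 127]
```

Call:
{"api": "step_arm", "payload": {
  "plan": [
    [[0,0,0,3,-1],[0,0,0,6,-1],[0,0,0,6,-1],[0,0,0,6,-1]]
  ]
}}

```text
t: 4.7
eef_pos: [481.1, -18.9, 125.6]
tcp_rot: [3.141, -0.0, 1.413]
ft_force: [4.8, 1.8, -3.7]
opening: 0.126
grip_force: 30.0
```

```bash
python3 look.py b3
```

```text
t 4.7 pos [481.1 -18.9 125.6] hd -0.158 j [-0.18  0.41  2.    0.    0.72 -0.02] F [ 4.8  1.8 -3.7] M [ 0.182 -0.678 -0.115] op 0.126
shift [ 0.3 -0.2 -0.4] turn -17.7
bolt col 345.53 [145 139 125 167 211 211 211 143 122 121 120 123 127]
```

Call:
{"api": "step_arm", "payload": {
  "plan": [
    [[0,0,0,2,-1],[0,0,0,4,-1],[0,0,0,4,-1],[0,0,0,4,-1]]
  ]
}}

```text
t: 5.08
eef_pos: [481.1, -18.9, 125.6]
tcp_rot: [3.141, -0.0, 1.343]
ft_force: [4.4, 1.1, -3.7]
opening: 0.124
grip_force: 30.0
```

```bash
python3 look.py b4
```

```text
t 5.08 pos [481.1 -18.9 125.6] hd -0.228 j [-0.18  0.41  2.    0.    0.72  0.05] F [ 4.4  1.1 -3.7] M [ 0.271 -0.738 -0.008] op 0.124
shift [ 0.3 -0.2 -0.4] turn -21.6
bolt col 345.51 [145 139 125 167 210 211 211 141 122 121 120 122 127]
```

Call:
{"api": "step_arm", "payload": {
  "plan": [
    [[0,0,0,2,-1],[0,0,0,4,-1],[0,0,0,4,-1],[0,0,0,4,-1]]
  ]
}}

```text
t: 5.47
eef_pos: [481.1, -18.9, 125.6]
tcp_rot: [3.141, -0.0, 1.273]
ft_force: [5.1, 2.2, -3.1]
opening: 0.124
grip_force: 30.0
```

```bash
python3 look.py b5
```

```text
t 5.47 pos [481.1 -18.9 125.6] hd -0.298 j [-0.18  0.41  2.    0.    0.72  0.12] F [ 5.1  2.2 -3.1] M [ 0.157 -0.7   -0.12 ] op 0.124
shift [ 0.3 -0.2 -0.4] turn -25.7
bolt col 345.59 [145 139 125 165 210 211 211 145 122 121 119 122 127]
```

Call:
{"api": "step_arm", "payload": {
  "plan": [
    [[0,0,0,2,-1],[0,0,0,4,-1],[0,0,0,4,-1],[0,0,0,4,-1]]
  ]
}}

```text
t: 5.85
eef_pos: [481.2, -18.9, 125.7]
tcp_rot: [3.141, -0.0, 1.203]
ft_force: [4.9, 1.4, -3.0]
opening: 0.126
grip_force: 30.0
```

```bash
python3 look.py b6
```

```text
t 5.85 pos [481.2 -18.9 125.7] hd -0.368 j [-0.18  0.41  2.    0.    0.72  0.19] F [ 4.9  1.4 -3. ] M [ 0.23  -0.764 -0.101] op 0.126
shift [ 0.3 -0.3 -0.3] turn -29.7
bolt col 345.61 [144 139 125 166 210 211 211 145 122 121 120 122 127]
```

Call:
{"api": "step_arm", "payload": {
  "plan": [
    [[0,0,0,2,-1],[0,0,0,4,-1],[0,0,0,4,-1],[0,0,0,4,-1]]
  ]
}}

```text
t: 6.23
eef_pos: [481.1, -18.9, 125.6]
tcp_rot: [3.141, -0.0, 1.134]
ft_force: [4.4, 1.9, -3.3]
opening: 0.125
grip_force: 30.0
```

```bash
python3 look.py b7
```

```text
t 6.23 pos [481.1 -18.9 125.6] hd -0.437 j [-0.18  0.41  2.    0.    0.72  0.26] F [ 4.4  1.9 -3.3] M [ 0.212 -0.731 -0.044] op 0.125
shift [ 0.2 -0.2 -0.4] turn -33.6
bolt col 345.6 [144 139 124 165 210 211 211 145 122 121 119 122 127]
```

Call:
{"api": "step_arm", "payload": {
  "plan": [
    [[0,0,0,2,-1],[0,0,0,4,-1],[0,0,0,4,-1],[0,0,0,4,-1]]
  ]
}}

```text
t: 6.62
eef_pos: [481.1, -18.9, 125.6]
tcp_rot: [3.141, -0.001, 1.064]
ft_force: [5.2, 1.4, -3.0]
opening: 0.12
grip_force: 29.9
```

```bash
python3 look.py b8
```

```text
t 6.62 pos [481.1 -18.9 125.6] hd -0.507 j [-0.18  0.41  2.    0.    0.72  0.33] F [ 5.2  1.4 -3. ] M [ 0.148 -0.814 -0.16 ] op 0.12
shift [ 0.2 -0.3 -0.4] turn -37.6
bolt col 345.61 [144 138 124 165 210 211 211 145 121 121 120 122 126]
```

Call:
{"api": "step_arm", "payload": {
  "plan": [
    [[0,0,0,2,-1],[0,0,0,4,-1],[0,0,0,6,-1],[0,0,0,8,-1],[0,0,0,8,-1],[0,0,0,8,-1]]
  ]
}}

```text
t: 7.17
eef_pos: [481.1, -18.9, 125.6]
tcp_rot: [3.141, -0.001, 0.925]
ft_force: [4.5, 2.0, -3.3]
opening: 0.128
grip_force: 30.0
```

```bash
python3 look.py b9
```

```text
t 7.17 pos [481.1 -18.9 125.6] hd -0.646 j [-0.18  0.41  2.    0.    0.72  0.47] F [ 4.5  2.  -3.3] M [ 0.278 -0.735 -0.109] op 0.128
shift [ 0.2 -0.3 -0.4] turn -45.6
bolt col 345.61 [144 139 125 165 209 211 211 145 122 121 120 122 126]
```

Call:
{"api": "step_arm", "payload": {
  "plan": [
    [[0,0,0,2,-1],[0,0,0,4,-1],[0,0,0,4,-1],[0,0,0,4,-1]]
  ]
}}

```text
t: 7.55
eef_pos: [481.1, -18.9, 125.6]
tcp_rot: [3.141, -0.001, 0.855]
ft_force: [5.3, 1.7, -4.0]
opening: 0.123
grip_force: 30.0
```

```bash
python3 look.py b10
```

```text
t 7.55 pos [481.1 -18.9 125.6] hd -0.716 j [-0.18  0.41  2.    0.    0.72  0.54] F [ 5.3  1.7 -4. ] M [ 0.25  -0.747 -0.032] op 0.123
shift [ 0.2 -0.3 -0.4] turn -49.6
bolt col 345.62 [144 139 124 166 210 211 211 146 121 122 120 122 127]
```

Dial is at about 2.42.

Call:
{"api": "step_arm", "payload": {
  "plan": [
    [[0,0,0,2,-1],[0,0,0,4,-1],[0,0,0,4,-1],[0,0,0,4,-1]]
  ]
}}

```text
t: 7.93
eef_pos: [481.1, -18.9, 125.6]
tcp_rot: [3.141, -0.001, 0.785]
ft_force: [5.2, 1.9, -3.1]
opening: 0.123
grip_force: 29.9
```

```bash
python3 look.py b11
```

```text
t 7.93 pos [481.1 -18.9 125.6] hd -0.786 j [-0.18  0.41  2.    0.    0.72  0.61] F [ 5.2  1.9 -3.1] M [ 0.118 -0.772 -0.163] op 0.123
shift [ 0.2 -0.3 -0.4] turn -53.6
bolt col 346.19 [145 139 124 145 205 211 213 170 123 121 120 122 127]
```

Call:
{"api": "step_arm", "payload": {
  "plan": [
    [[0,0,0,2,-1],[0,0,0,4,-1],[0,0,0,4,-1],[0,0,0,4,-1]]
  ]
}}

```text
t: 8.32
eef_pos: [481.1, -18.9, 125.6]
tcp_rot: [3.141, -0.001, 0.715]
ft_force: [5.3, 1.4, -3.1]
opening: 0.128
grip_force: 30.0
```

```bash
python3 look.py b12
```

```text
t 8.32 pos [481.1 -18.9 125.6] hd -0.856 j [-0.18  0.41  2.    0.    0.72  0.68] F [ 5.3  1.4 -3.1] M [ 0.228 -0.777 -0.075] op 0.128
shift [ 0.1 -0.3 -0.4] turn -57.6
bolt col 347.43 [145 139 125 125 168 210 211 210 141 121 120 122 127]
```

The bolt is moving, so the left dial is catching. I turn it a little further, towards the middle of the gate.

Call:
{"api": "step_arm", "payload": {
  "plan": [
    [[0,0,0,2,-1],[0,0,0,4,-1],[0,0,0,4,-1],[0,0,0,4,-1]]
  ]
}}

```text
t: 8.7
eef_pos: [481.1, -18.9, 125.6]
tcp_rot: [3.141, -0.001, 0.645]
ft_force: [6.1, 2.4, -3.5]
opening: 0.13
grip_force: 30.0
```

```bash
python3 look.py b13
```

```text
t 8.7 pos [481.1 -18.9 125.6] hd -0.926 j [-0.18  0.41  2.    0.    0.72  0.75] F [ 6.1  2.4 -3.5] M [ 0.263 -0.782 -0.072] op 0.13
shift [ 0.1 -0.3 -0.4] turn -61.6
bolt col 347.47 [145 139 125 125 166 210 211 210 140 122 120 123 128]
```

Call:
{"api": "step_arm", "payload": {
  "plan": [
    [[0,0,0,0,0],[0,0,0,0,0],[0,0,0,0,0],[0,0,0,0,0],[0,0,0,0,0],[0,0,-30,0,0],[0,0,-64,0,0],[0,0,-64,0,0]]
  ]
}}

```text
t: 9.42
eef_pos: [482.6, -19.2, 194.3]
tcp_rot: [3.137, -0.005, 0.645]
ft_force: [0.5, 0.2, -0.5]
opening: 0.497
grip_force: 0.0
```

```bash
python3 look.py b14; python3 -c "
from h import *
go(500,-166.5,190,.24)"
```

```text
t 9.42 pos [482.6 -19.2 194.3] hd -0.925 j [-0.18  0.31  1.93  0.    0.89  0.75] F [ 0.5  0.2 -0.5] M [-0.149  0.147  0.013] op 0.497
shift [-1.2 -1.8 68.3] turn -61.6
bolt col 347.49 [145 140 126 125 166 209 211 210 141 123 121 124 128]
t 9.47 pos [481.8 -19.1 192.1] hd -0.925 j [-0.18  0.32  1.93  0.    0.89  0.75] F [-0.6  0.9 -0.7] M [-0.065  0.153 -0.032] op 0.499
shift [-74.1 128.7   2.3] turn -66.8
```

Call:
{"api": "step_arm", "payload": {
  "plan": [
    [[-74,129,0,-40,0],[-74,129,0,-40,0],[-74,129,0,-40,0],[-74,129,0,-40,0],[-74,129,0,-40,0],[-74,129,0,-40,0],[-74,129,0,-40,0],[-74,129,0,-40,0]]
  ]
}}

```text
t: 10.13
eef_pos: [498.8, -166.4, 188.8]
tcp_rot: [-3.14, -0.0, 1.34]
ft_force: [-0.0, -1.1, -0.3]
opening: 0.499
grip_force: 0.0
```

Call:
{"api": "step_arm", "payload": {
  "plan": [
    [[0,0,0,-26.8,0.2],[0,0,0,-26.8,0.2],[0,0,0,-26.8,0.2],[0,0,0,-26.8,0.2],[0,0,0,-26.8,0.2],[0,0,0,-26.8,0.2],[0,0,0,-26.8,0.2]]
  ]
}}

```text
t: 10.72
eef_pos: [499.1, -166.2, 189.5]
tcp_rot: [-3.141, -0.0, 1.807]
ft_force: [-0.4, 0.0, 0.3]
opening: 0.598
grip_force: 0.0
```

```bash
python3 look.py c0; python3 -c "
from h import *
go(500,-166.5,126,.24)
S=cv2.imread('pics/c0.png')
cv2.imwrite('pics/c0v.png',cv2.resize(S[120:250,300:440],None,fx=4,fy=4))"
```

```text
t 10.72 pos [ 499.1 -166.2  189.5] hd 0.236 j [-0.45  0.38  1.83  0.    0.93 -0.68] F [-0.4  0.   0.3] M [-0.094  0.042  0.009] op 0.598
shift [147.8  16.9  63.5] turn 4.9
bolt col 347.48 [149 144 130 130 170 212 213 211 145 127 125 128 132]
t 10.77 pos [ 499.2 -166.3  189.5] hd 0.237 j [-0.45  0.38  1.83  0.    0.93 -0.68] F [-0.6  0.2 -0.3] M [-0.056  0.063 -0.047] op 0.601
shift [-0.4  0.8 63.5] turn -0.2
```

View pics/c0v.png

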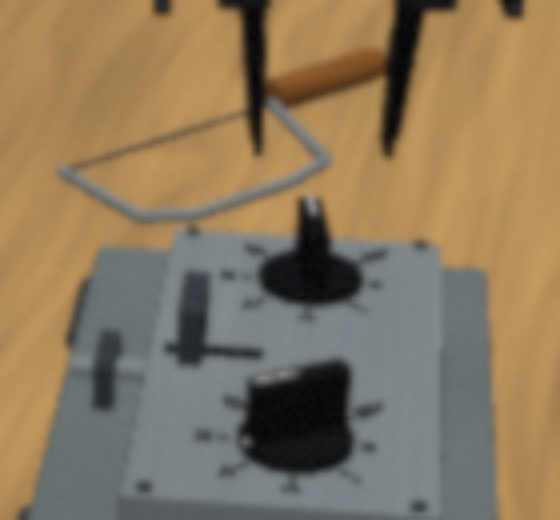

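The fingers hang above the right dial, symmetric about its bar at (313,200–280). The left dial pointer now stands just past 3, and the bolt is at (193,320). Next I descend and grip.

Call:
{"api": "step_arm", "payload": {
  "plan": [
    [[0,1,30,0,0.2],[0,1,50,0,0.2],[0,1,63,0,0.2],[0,1,63,0,0.2],[0,1,63,0,0],[0,1,63,0,-0.3],[0,1,63,0,-0.5],[0,1,63,0,-0.7]]
  ]
}}

```text
t: 11.43
eef_pos: [500.5, -166.4, 127.5]
tcp_rot: [3.14, 0.001, 1.811]
ft_force: [-0.0, 0.6, 0.1]
opening: 0.375
grip_force: 0.0
```

Call:
{"api": "step_arm", "payload": {
  "plan": [
    [[0,0,0,0,-0.8],[0,0,0,0,-1],[0,0,0,0,-1],[0,0,0,0,-1],[0,0,0,0,-1],[0,0,0,0,-1]]
  ]
}}

```text
t: 11.93
eef_pos: [500.2, -166.4, 126.8]
tcp_rot: [3.141, 0.0, 1.811]
ft_force: [-0.2, -1.5, 3.0]
opening: 0.125
grip_force: 30.0
```

```bash
python3 look.py c1
```

```text
t 11.93 pos [ 500.2 -166.4  126.8] hd 0.24 j [-0.45  0.47  1.89 -0.    0.78 -0.69] F [-0.2 -1.5  3. ] M [-0.286  0.158 -0.007] op 0.125
shift [148.1  16.5   0.7] turn 5.2
bolt col 347.49 [148 143 128 129 168 211 213 211 145 126 124 127 131]
```

Call:
{"api": "step_arm", "payload": {
  "plan": [
    [[0,0,0,-3,-1],[0,0,0,-6,-1],[0,0,0,-8,-1],[0,0,0,-8,-1],[0,0,0,-8,-1]]
  ]
}}

```text
t: 12.4
eef_pos: [500.1, -166.4, 126.8]
tcp_rot: [-3.141, 0.0, 1.95]
ft_force: [-2.5, -2.3, 5.4]
opening: 0.121
grip_force: 29.9
```

```bash
python3 look.py c2
```

```text
t 12.4 pos [ 500.1 -166.4  126.8] hd 0.379 j [-0.45  0.47  1.89 -0.    0.78 -0.83] F [-2.5 -2.3  5.4] M [-0.52   0.497  0.271] op 0.121
shift [144.4  37.    0.7] turn 13.1
bolt col 347.94 [147 143 128 128 157 209 213 214 161 126 124 126 131]
```

Call:
{"api": "step_arm", "payload": {
  "plan": [
    [[0,0,0,-2,-1],[0,0,0,-4,-1],[0,0,0,-4,-1],[0,0,0,-4,-1]]
  ]
}}

```text
t: 12.78
eef_pos: [500.0, -166.5, 126.8]
tcp_rot: [-3.141, 0.0, 2.02]
ft_force: [-3.0, -3.5, 5.8]
opening: 0.125
grip_force: 30.0
```

```bash
python3 look.py c3
```

```text
t 12.78 pos [ 500.  -166.5  126.8] hd 0.449 j [-0.45  0.47  1.89 -0.    0.78 -0.9 ] F [-3.  -3.5  5.8] M [-0.694  0.62   0.159] op 0.125
shift [141.5  47.1   0.7] turn 17.1
bolt col 348.6 [148 142 128 128 135 198 212 213 188 129 123 126 130]
```

Call:
{"api": "step_arm", "payload": {
  "plan": [
    [[0,0,0,-2,-1],[0,0,0,-3,-1],[0,0,0,-3,-1],[0,0,0,-3,-1]]
  ]
}}

```text
t: 13.17
eef_pos: [500.0, -166.5, 126.8]
tcp_rot: [-3.141, 0.0, 2.072]
ft_force: [-3.6, -3.6, 5.3]
opening: 0.124
grip_force: 30.0
```

```bash
python3 look.py c4
```

```text
t 13.17 pos [ 500.  -166.5  126.8] hd 0.501 j [-0.45  0.47  1.89 -0.    0.78 -0.95] F [-3.6 -3.6  5.3] M [-0.649  0.693  0.049] op 0.124
shift [138.8  54.4   0.7] turn 20.1
bolt col 350.8 [147 142 128 128 127 133 192 212 212 192 129 126 130]
```

Call:
{"api": "step_arm", "payload": {
  "plan": [
    [[0,0,0,-2,-1],[0,0,0,-3,-1],[0,0,0,-3,-1],[0,0,0,-3,-1]]
  ]
}}

```text
t: 13.55
eef_pos: [499.9, -166.5, 126.7]
tcp_rot: [-3.141, 0.0, 2.124]
ft_force: [-4.6, -3.5, 4.8]
opening: 0.123
grip_force: 30.0
```

```bash
python3 look.py c5
```

```text
t 13.55 pos [ 499.9 -166.5  126.7] hd 0.554 j [-0.45  0.47  1.89 -0.    0.78 -1.  ] F [-4.6 -3.5  4.8] M [-0.722  0.745  0.031] op 0.123
shift [135.8  61.7   0.7] turn 23.1
bolt col 352.46 [147 142 128 127 127 126 133 200 212 212 178 128 130]
```

The bolt has jumped on by about 5 px (roughly 11 mm), so both dials are caught. I release the dial and lift.

Call:
{"api": "step_arm", "payload": {
  "plan": [
    [[0,0,0,0,0],[0,0,0,0,0],[0,0,0,0,0],[0,0,0,0,0],[0,0,0,0,0],[0,0,-30,0,0],[0,0,-64,0,0],[0,0,-64,0,0]]
  ]
}}

```text
t: 14.27
eef_pos: [502.1, -167.0, 195.5]
tcp_rot: [3.137, 0.006, 2.125]
ft_force: [0.2, -0.1, 0.3]
opening: 0.499
grip_force: 0.0
```

```bash
python3 look.py d0; python3 -c "
from h import *
go(532.2,-87,190,.13)
S=cv2.imread('pics/d0.png')
cv2.imwrite('pics/d0v.png',cv2.resize(S[150:250,310:430],None,fx=5,fy=5))
for x in (45,30): print(proj('side',np.array([490.5+(12+x)*.9916,-92.5+(12+x)*.1296,116])),proj('side',np.array([490.5+(12+x)*.9916,-92.5+(12+x)*.1296,148])))"
```

```text
t 14.27 pos [ 502.1 -167.   195.5] hd 0.555 j [-0.45  0.37  1.82  0.    0.94 -1.  ] F [ 0.2 -0.1  0.3] M [-0.095  0.035 -0.031] op 0.499
shift [137.7  60.   68.9] turn 23.2
bolt col 352.92 [148 143 130 129 128 127 131 187 212 213 193 135 131]
t 14.32 pos [ 501.3 -166.7  193.1] hd 0.555 j [-0.45  0.38  1.82  0.    0.93 -1.  ] F [ 0.2 -0.9 -0.1] M [-0.054 -0.012 -0.045] op 0.496
shift [51.5 68.2  3.1] turn 24.3
[344.91295514 207.20007326] [345.38279895 192.11865747]
[352.90449134 207.72124016] [353.51232993 192.62693394]
```

View pics/d0v.png

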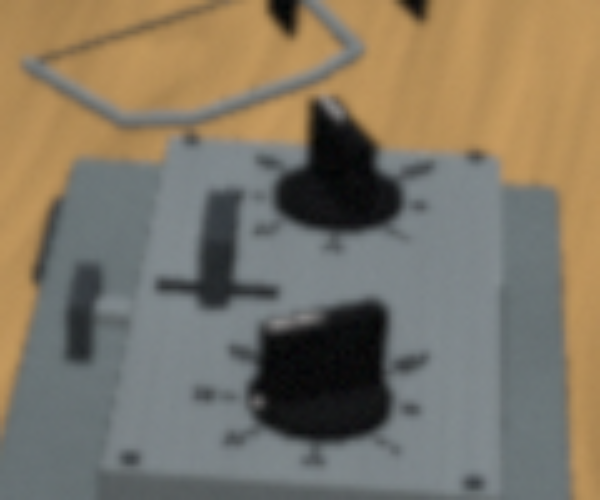

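The bolt plate at crop (215,250) has moved well along its slot and its tongue is short of the staple. Both dials sit turned in their gates. The predicted column for 15 mm travel (353.2) agrees with the measured 352.9.

Call:
{"api": "step_arm", "payload": {
  "plan": [
    [[51,68,0,24.3,0],[51,68,0,24.3,0],[51,68,0,24.3,0],[51,68,0,24.3,0],[51,68,0,24.3,0],[51,68,0,24.3,0],[51,68,0,24.3,0]]
  ]
}}

```text
t: 14.9
eef_pos: [530.8, -87.4, 190.1]
tcp_rot: [-3.141, -0.0, 1.704]
ft_force: [-0.2, -0.8, 0.3]
opening: 0.499
grip_force: 0.0
```

```bash
python3 look.py d1; python3 -c "
from h import *
go(532.5,-87,122,.13)
S=cv2.imread('pics/d1.png')
cv2.imwrite('pics/d1v.png',cv2.resize(S[130:250,300:430],None,fx=4,fy=4))"
```

```text
t 14.9 pos [530.8 -87.4 190.1] hd 0.133 j [-0.29  0.4   1.8   0.    0.94 -0.42] F [-0.2 -0.8  0.3] M [-0.058  0.096  0.029] op 0.499
shift [ 74.7 -40.3  64.2] turn -1.0
bolt col 352.88 [147 143 128 128 127 127 130 188 212 211 194 134 131]
t 14.95 pos [530.9 -87.5 190.2] hd 0.132 j [-0.29  0.4   1.8   0.    0.94 -0.42] F [-0.5 -0.1 -0.3] M [-0.12   0.051  0.018] op 0.502
shift [ 0.3  1.7 68.2] turn 0.1
```

View pics/d1v.png

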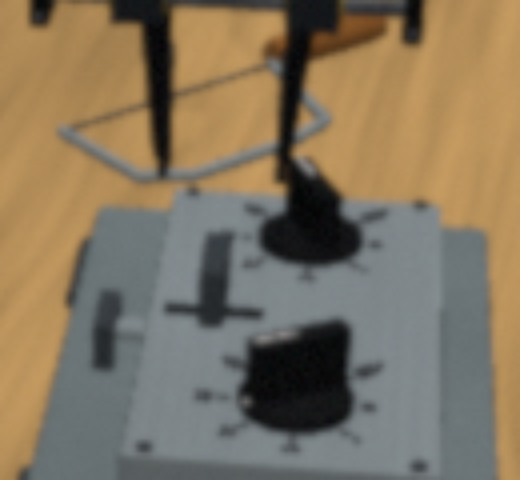

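The fingers at (163,172) and (283,178) are centred about the plate at (217,275), and nothing lies in their way. Next I descend and close.

Call:
{"api": "step_arm", "payload": {
  "plan": [
    [[0,1.5,30,0,0],[0,1.5,55,0,0],[0,1.5,68,0,0],[0,1.5,68,0,0],[0,1.5,68,0,0],[0,1.5,68,0,-0.3],[0,1.5,68,0,-0.5],[0,1.5,68,0,-0.7]]
  ]
}}

```text
t: 15.62
eef_pos: [533.0, -87.1, 123.6]
tcp_rot: [3.14, 0.001, 1.701]
ft_force: [0.3, 0.0, -0.2]
opening: 0.344
grip_force: 0.0
```

Call:
{"api": "step_arm", "payload": {
  "plan": [
    [[0,0,0,0,-0.75],[0,0,0,0,-0.8],[0,0,0,0,-1],[0,0,0,0,-1],[0,0,0,0,-1],[0,0,0,0,-1]]
  ]
}}

```text
t: 16.12
eef_pos: [532.6, -86.9, 122.9]
tcp_rot: [3.141, 0.0, 1.701]
ft_force: [-1.8, 0.2, 4.4]
opening: 0.123
grip_force: 30.0
```

```bash
python3 look.py d2; python3 -c "
from h import *
print(env.state()['grip_force'])"
```

```text
t 16.12 pos [532.6 -86.9 122.9] hd 0.13 j [-0.28  0.49  1.87  0.    0.79 -0.41] F [-1.8  0.2  4.4] M [-0.083  0.312 -0.112] op 0.123
shift [ 74.4 -42.3  -3.1] turn -1.1
bolt col 352.91 [146 141 126 126 129 179 236 218 211 211 227 232 169]
30.00061959028244
```

Call:
{"api": "step_arm", "payload": {
  "plan": [
    [[0,-2,0,0,-1],[0,-5,0,0,-1],[0,-8,0,0,-1],[0,-11,0,0,-1],[0,-13,0,0,-1],[0,-13,0,0,-1],[0,-13,0,0,-1]]
  ]
}}

```text
t: 16.75
eef_pos: [519.4, -88.6, 122.8]
tcp_rot: [3.141, 0.0, 1.701]
ft_force: [0.8, 0.6, 7.3]
opening: 0.123
grip_force: 30.0
```

```bash
python3 look.py d3
```

```text
t 16.75 pos [519.4 -88.6 122.8] hd 0.13 j [-0.29  0.47  1.9   0.    0.77 -0.42] F [0.8 0.6 7.3] M [ 0.188  0.078 -0.009] op 0.123
shift [ 74.4 -29.   -3.2] turn -1.1
bolt col 356.9 [146 141 126 126 126 125 123 123 139 213 233 213 211]
```

Call:
{"api": "step_arm", "payload": {
  "plan": [
    [[0,-1,0,0,-1],[0,-1.5,0,0,-1],[0,-1.5,0,0,-1],[0,-1.5,0,0,-1]]
  ]
}}

```text
t: 17.13
eef_pos: [518.3, -88.8, 122.8]
tcp_rot: [3.141, 0.0, 1.701]
ft_force: [1.4, 1.3, 5.9]
opening: 0.126
grip_force: 30.0
```

Call:
{"api": "step_arm", "payload": {
  "plan": [
    [[0,-0.5,0,0,-1],[0,-0.8,0,0,-1],[0,-0.8,0,0,-1],[0,-0.8,0,0,-1]]
  ]
}}

```text
t: 17.47
eef_pos: [517.6, -88.9, 122.8]
tcp_rot: [3.141, 0.0, 1.701]
ft_force: [1.3, 2.9, 6.1]
opening: 0.128
grip_force: 30.0
```

Still free (about 15.1 mm of this pull done). I go on in small steps.

Call:
{"api": "step_arm", "payload": {
  "plan": [
    [[0,-0.5,0,0,-1],[0,-0.8,0,0,-1],[0,-0.8,0,0,-1],[0,-0.8,0,0,-1]]
  ]
}}

```text
t: 17.8
eef_pos: [517.5, -88.9, 122.9]
tcp_rot: [3.139, 0.0, 1.701]
ft_force: [6.5, 3.8, 2.9]
opening: 0.123
grip_force: 30.0
```

Call:
{"api": "step_arm", "payload": {
  "plan": [
    [[0,-0.4,0,0,-1],[0,-0.6,0,0,-1],[0,-0.6,0,0,-1],[0,-0.6,0,0,-1]]
  ]
}}

```text
t: 18.13
eef_pos: [517.4, -89.0, 122.9]
tcp_rot: [3.138, 0.0, 1.701]
ft_force: [9.1, 4.6, 0.9]
opening: 0.126
grip_force: 30.0
```

End stop felt, with the force rising to about 9 N. I release, lift and look.

Call:
{"api": "step_arm", "payload": {
  "plan": [
    [[0,0,0,0,0],[0,0,0,0,0],[0,0,0,0,0],[0,0,0,0,0],[0,0,0,0,0],[0,0,-30,0,0],[0,0,-64,0,0],[0,0,-64,0,0]]
  ]
}}

```text
t: 18.8
eef_pos: [517.8, -89.7, 191.5]
tcp_rot: [3.135, 0.003, 1.701]
ft_force: [0.2, -0.6, 0.8]
opening: 0.491
grip_force: 0.0
```

Call:
{"api": "step_arm", "payload": {
  "plan": [
    [[0,0,-40,0,0],[0,0,-40,0,0],[0,0,-40,0,0]]
  ]
}}

```text
t: 19.05
eef_pos: [516.5, -89.3, 228.0]
tcp_rot: [3.139, 0.001, 1.701]
ft_force: [-0.2, -0.2, -0.1]
opening: 0.497
grip_force: 0.0
```

```bash
python3 look.py e0; python3 -c "
from h import *
S=cv2.imread('pics/e0.png')
for x in (16,15): print(proj('side',np.array([490.5+(12+x)*.9916,-92.5+(12+x)*.1296,132])))
cv2.imwrite('pics/e0v.png',cv2.resize(S[150:350,300:430],None,fx=3,fy=3))"
```

```text
t 19.05 pos [516.5 -89.3 228. ] hd 0.13 j [-0.3   0.33  1.79  0.    1.02 -0.43] F [-0.2 -0.2 -0.1] M [-0.11   0.025  0.014] op 0.497
shift [ 74.9 -26.4 101.8] turn -1.1
bolt col 359.02 [149 144 130 129 129 128 125 126 127 127 128 178 212]
[360.7493504  200.72025423]
[361.28894882 200.75472375]
```

View pics/e0v.png

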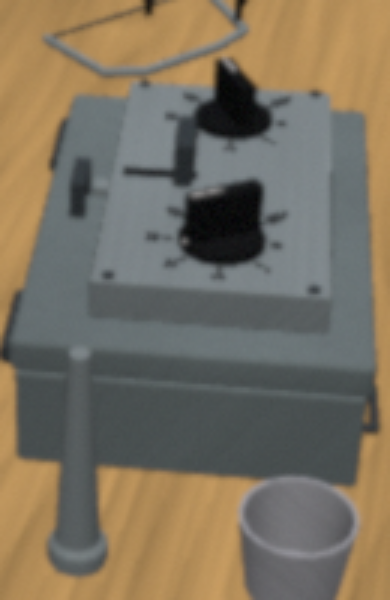

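The plate is centred at crop x 185 (image column about 361.7), which matches full 30 mm travel. The dials are unchanged, the mandrel and tin stand where they were, and the gripper is clear.

```bash
python3 -c "
from cell import env
print(env.job_done())"
```

```text
the job is handed in; nothing more can be done
None
```

The box should be unlocked and the job is handed in: left dial caught just past 3, then right dial caught at about 4.3 rad (between 5 and 6), bolt drawn to its 30 mm end stop at about 9 N and let go. The mandrel and tin are where they were; I did not look at the bench block again, but the arm never went near it.

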